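Set down and lock the outrigger leg of the wing jig

ROBOT

A 6-joint arm with a two-finger parallel gripper is mounted at the origin on the work surface. World frame = base frame: x ahead of the robot, y to its left, z up, the work surface at z = 0. Lengths are in m, angles in rad, forces in N, time in s.
With the tool pointing down it reaches from about 0.325 to 0.9 m from the base axis. Payload 6.1 kg.
Tool frame: the origin (TCP) lies at the very end of the fingers, on their centre line; the grasp point (between the pads) lies 19 mm behind it (manip.tcp_to_grasp is the distance from the TCP to the grasp point, in m); z points along the fingers, y is the line along which they close (so a half turn about z gives the same grasp; the last joint's range is limited). The gripper opens to 87 mm and grips with 3 to 60 N. Pads are 19 mm wide; open, the fingers measure 117 mm over their backs; the gripper's body (75 mm by 190 mm) begins 51 mm behind the grasp point.
Start: joints at [-1.356, 0.22, 1.526, -0, 1.395, -0.126], TCP at [0.209, -0.589, 0.223] pointing down, gripper open.
Joint ranges: [-2.98, 2.98], [-0.91, 2.08], [0.09, 2.57], [-1.24, 4.39], [0.2, 2.65], [-2.68, 2.68]. Speed limits (rad/s): [2.57, 2.57, 3.01, 3.14, 3.14, 3.14].

INTERFACE

Orientations are given as a rotation vector (axis times angle).
In Python, from workcell import manip, viewer, sign_off gives the robot as it stands (manip), with the cameras (viewer) and the job as plain functions.
- The arm moves only by the shell command python3 shift.py 'ROWS' [FORCE]. ROWS is one flat JSON list of numbers that holds 1 to 5 rows one after another, with no inner brackets; each row has 5 numbers: the finger opening in m, then dx, dy, dz in shares of 0.75 m (1.0 is 0.75 m), then a turn about the tool's z in shares of pi/2 rad (1.0 is pi/2 rad); each row is the pose to reach, as a shift and turn from the pose commanded when the command began, along the tool's axes at that moment; what a row does not reach only later rows make up. A row lasts 1/12 s, in which the tool goes at most 0.0417 m and 0.125 rad, less where a joint would pass 70% of its speed; a pose out of reach is approached as far as the arm can. The fingers move at their own pace and stop on an object; FORCE is the grip in N (left out, the last holds). Time passes only in rows, so rows that do not move let the fingers close. It prints the time, the measured TCP pose, the force, the opening and the grip force at its end. No shift or turn number may pass 1 either way. Input that does not fit is refused with a message, and nothing moves.
- manip.get_obs(): the state, without advancing time (a new reading comes with each control period).
- viewer.snapshot(name): name is "side" or "top"; returns a dict with "color" (400x640x3 uint8, blue, green, red), "camera_matrix" (3x3 intrinsics, pixels), "view" (4x4, takes a point from world to camera coordinates). Camera axes: x right, y down, z forward; pixel columns grow to the right and rows downward; lengths in m; the calibration is good to about 2 mm. A picture is of the moment at which its call begins. There is no depth.
- sign_off(): hands the job in; it is judged then, once.
The state is a dict: "clock": time; "joint_pos": joint angles; "joint_vel": joint speeds; "effort": joint torques, N m; "ee_pos": TCP position; "orientation": TCP orientation; "ft_force": force on the tool from outside, world axes, zero at the start; "moment": the same for the moment, N m; "width": finger opening in m; "grip_force": force on a finger pad.
Only numpy, scipy, OpenCV 4.12 (cv2) and the standard library are available. Lean on these libraries where they do the work, as an engineer would, in place of code of your own. Each camera call takes 0.05 s, during which the arm holds its last target. There are 200 camera calls.

TASK

Put the wing jig's outrigger leg down so that glue-up can start: crank the jack clockwise until its foot stands firmly on the plywood board below it and the crank has clearly become stiff, and stop there without jacking hard. Then lock the leg with the spring collar at the other end of the gearbox: pull it up, turn it clockwise to its other stop and let it drop fully home. Leave the other things on the bench where they are and let go of everything at the end.

Things in the scene. Friction and masses are not known exactly. Their poses are not given: they have to be found in the camera images.
- rig: Fixed wing jig, z up. Origin on the table plane midway between crank and leg. A grey gearbox 62 (x) x 250 (y) x 50 mm, top at 155 mm height, carries the crank at its (0, -80 mm), leg and collar at (0, +80 mm). An arm runs along +x to a column at x = 150 mm, 155 mm tall; behind it a white foam wing (520 mm along y, top at 95 mm) at x = 185 to 375 mm. The table here has a 3 mm cutting mat.
- crank_axis (a point): Point on the crank's vertical axis, 212 mm above the table, level with crank_knob. Fixed to the jig; axes as the jig's.
- crank_knob (a point): Point on the axis of the crank's upright, freely spinning black grip, 55 mm from crank_axis. Grip 26 mm in diameter, from 179 to 235 mm above the table (this point is at 212 mm); below it the flat steel crank arm, its top at 177 mm. Grasp from above and lead it around the axis.
- crank (a joint): Crank angle, rad, growing clockwise from above (-0.5 to 12); 0 = pointing to the jig's -x. Clockwise lowers the foot 7.64 mm per rad (48 mm a turn). Friction: 3.5 to 5 N at the grip while turning free, within 3.5 N either way when stopped. With the foot down the load rises: at 6 N the foot bears some 15 to 60 N, at 12 N 50 to 110 N. Let go, it creeps back until the foot bears about 25 N.
- foot: The jack's leg: steel rod of 20 mm diameter with a round foot plate of 68 mm at its lower end; origin at the centre of the plate's underside, z up. A stiff buffer spring (12 N per mm) sits between rod and plate. At crank 0 the underside is 85 mm above the table. It starts 20 to 67 mm above the board below it.
- collar_grip (a point): Point on the vertical axis of the knurled steel spring collar around the leg's top, where to grip it: collar 46 mm in diameter, from 166 to 235 mm above the table when down (this point is at 204 mm). Below it a flange of 68 mm diameter with two small steel key blocks, topped at 175 mm.
- collar_lift (a joint): Height of the collar above its lowest position, m: 0 down, at most 0.016. A spring presses it down, with about 5 N when down and 11 N when up, plus 2 N of weight. Its lugs clear the key blocks from 0.010 up; let down on top of the blocks it stays at about 0.009.
- collar (a joint): Angle of the collar in rad, growing clockwise from above, between two stops: 0 unlocked (it starts there, up to 0.08), 1.2 locked. When down, its lugs stand between the key blocks and it turns only about 0.1 rad; to lock it must be lifted, turned against the stop at 1.2 and let down.
- board_thin: Plywood ground board, 110 x 110 mm, 15 mm thick, origin at the centre of its underside, lying on the mat. One of the three boards (it varies which) lies under the foot; the other two are spare and stay where they are.
- board_mid: Plywood ground board, 110 x 110 mm, 27 mm thick, origin at the centre of its underside, lying on the mat. One of the three boards (it varies which) lies under the foot; the other two are spare and stay where they are.
- board_thick: Plywood ground board, 110 x 110 mm, 39 mm thick, origin at the centre of its underside, lying on the mat. One of the three boards (it varies which) lies under the foot; the other two are spare and stay where they are.
- spool: Bystander: grey solder spool, 62 mm across, 48 mm tall, standing, origin under its centre.
- pliers: Bystander: pliers, about 145 mm long and 14 mm thick, lying flat, origin near the joint, x along the jaws.
- screwdriver: Bystander: screwdriver 180 mm long, lying.
- glue: Bystander: white glue bottle, 42 mm across, 110 mm tall, standing, origin under its centre.
- battery: Bystander: black battery pack 42 x 115 x 32 mm, lying, origin under its centre.

How it is judged:
On the way, in this order (a step that is already met when the one before it is completed fails the run):
1. the jack is cranked down until the foot bears on the board with more than 8 N ((contact force between foot and board_thin above 8 N or contact force between foot and board_mid above 8 N or contact force between foot and board_thick above 8 N)), for 0.3 s.
2. with the foot bearing, the collar is pulled up clear of its key blocks ((contact force between foot and board_thin above 5 N or contact force between foot and board_mid above 5 N or contact force between foot and board_thick above 5 N) and value of joint collar_lift above 0.0095 m), for 0.1 s.
At the end, for the whole second after the job is handed in: The foot bears on the board under it with more than 6 N and is at rest; the collar is turned beyond 1.08 rad (stop at 1.2) and down within 3 mm of its lowest position ((contact force between foot and board_thin above 6 N or contact force between foot and board_mid above 6 N or contact force between foot and board_thick above 6 N) and value of joint collar above 1.08 rad and value of joint collar_lift below 0.003 m and linear speed of foot below 0.005 m/s); the robot touches nothing.
It fails at once if the foot is jacked hard onto the board (over 120 N) (contact force between foot and board_thin above 120 N or contact force between foot and board_mid above 120 N or contact force between foot and board_thick above 120 N).
It fails at once if a bystander or a board is moved more than 30 mm (distance of any of board_thin, board_mid, board_thick, spool, pliers, screwdriver, glue, battery from where it was at the start of the episode above 0.03 m).
It also fails if it takes over 72 s, if anything falls off the work surface, if the arm or the gripper's body presses on something with over 40 N, if the wrist force passes 120 N, or if a joint passes its speed limit or range.

## Working session

There is one attempt and no reset: what is moved stays moved. The work goes in short steps, Python scripts to look and compute and a shell command to move; the robot and the scene stay as the last step left them, time stands still between calls to the robot, and variables do not carry over. Pictures are saved under pics/ and viewed, at most 10 in all, crops included, and the job is handed in when it is done.

```bash
mkdir -p pics; ls
cat > h.py <<'E'
from workcell import manip, viewer, sign_off
import numpy as np, cv2
from scipy.spatial.transform import Rotation as R
def snap(n,f):
    s=viewer.snapshot(n); cv2.imwrite('pics/'+f+'.png',s['color']); np.savez('pics/'+f+'.npz',**s); return s
def ray(f,px):
    s=np.load('pics/'+f+'.npz'); V=s['view']; K=s['camera_matrix']
    d=V[:3,:3].T@np.linalg.inv(K)@np.array([px[0],px[1],1.]); return -V[:3,:3].T@V[:3,3], d/np.linalg.norm(d)
def atz(f,px,z):
    c,d=ray(f,px); return c+d*(z-c[2])/d[2]
def tri(rs):
    A=0;b=0
    for f,px in rs:
        c,d=ray(f,px);P=np.eye(3)-np.outer(d,d);A=A+P;b=b+P@c
    return np.linalg.solve(A,b)
def proj(f,p):
    s=np.load('pics/'+f+'.npz'); q=s['camera_matrix']@(s['view']@np.append(p,1))[:3]; return q[:2]/q[2]
def st():
    o=manip.get_obs(); print(o['clock'],np.round(o['ee_pos'],4),np.round(o['orientation'],3),np.round(o['ft_force'],1),round(o['width'],4),o['grip_force']); return o
def tool(dw):
    o=manip.get_obs(); return R.from_rotvec(o['orientation']).inv().apply(dw)
E
python3 - <<'E'
from h import *
for n in('side','top'):
    s=snap(n,n+'0'); print(n,ray(n+'0',(320,200)),s['camera_matrix'][0,0])
o=st();print(R.from_rotvec(o['orientation']).as_matrix().round(3))
E
```

```text
pics
shift.py
workcell.py
side (array([0.20917158, 0.82188456, 0.90047801]), array([ 0.29019575, -0.67657677, -0.67677936])) 444.3633240104397
top (array([0.32383674, 0.06416658, 1.16323597]), array([ 0.21935   ,  0.01625017, -0.9755109 ])) 385.42847050404396
0.1 [ 0.2088 -0.5885  0.2215] [-3.094 -0.532  0.   ] [-0.  0.  0.] 0.0868 0.0
[[ 0.942  0.334 -0.   ]
 [ 0.334 -0.942  0.002]
 [ 0.    -0.002 -1.   ]]
```

View pics/side0.png

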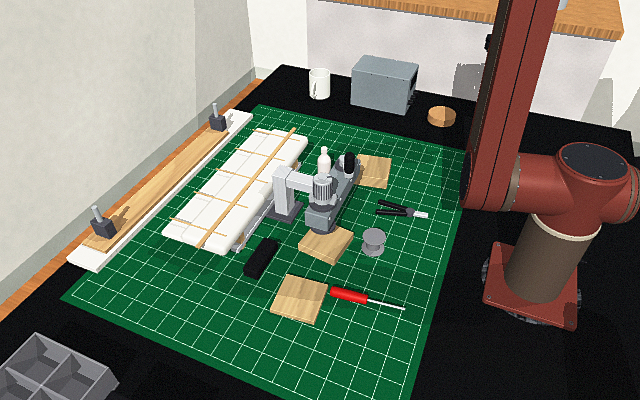

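View pics/top0.png

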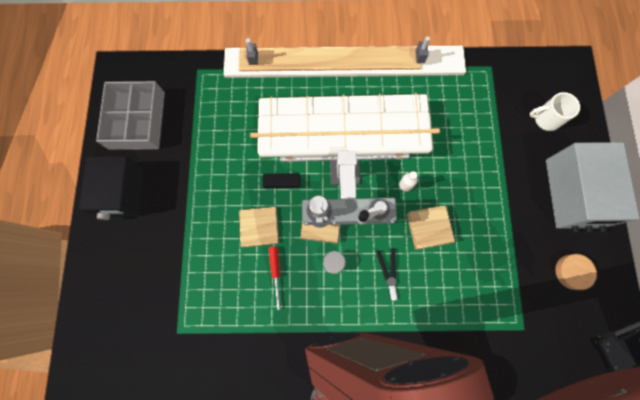

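The side view shows the gearbox at (330,195), collar at (322,190), the black knob at (350,160) and the glue at (324,160). In the top view the collar is at (319,206), the knob near (364,215) and the crank axis near (379,208). I'll enlarge both.

Run:
```python
from h import *
a=cv2.imread('pics/side0.png')[140:240,270:400]; b=cv2.imread('pics/top0.png')[165:250,290:430]
a=cv2.resize(a,None,fx=5,fy=5,interpolation=2);b=cv2.resize(b,None,fx=5,fy=5,interpolation=2)
cv2.imwrite('pics/sc.png',a);cv2.imwrite('pics/tc.png',b)
```

```text
(no output)
```

View pics/sc.png

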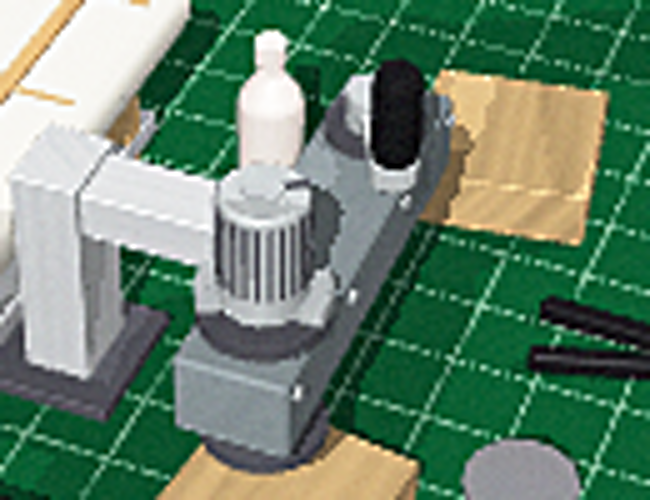

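View pics/tc.png

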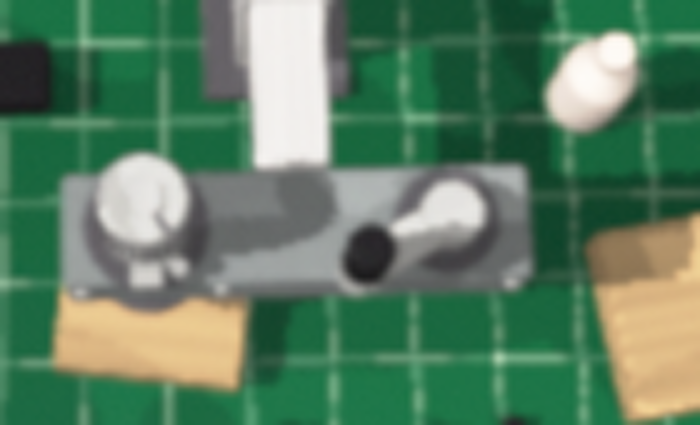

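Side crop: the knob's top centre is at about (398,74) and the collar's top centre at (265,186). Top crop: knob top (371,247), collar top (143,198), crank hub top (455,208). Gearbox corners are visible as well.

Run:
```python
from h import *
S=lambda x,y:('side0',(270+x/5-.4,140+y/5-.4)); T=lambda x,y:('top0',(290+x/5-.4,165+y/5-.4))
def res(n,rs):
    p=tri(rs); print(n,p.round(4),[np.round(proj(f,p)-px,1) for f,px in rs]); return p
k=res('knob top',[S(398,74),T(371,247)]); c=res('collar top',[S(265,186),T(143,198)])
for n,q in (('gb topleft far',T(62,178)),('far right',T(528,165)),('near right',T(535,290)),('near left',T(62,296))): print(n,atz(*q,.155).round(4))
print('knob@.235',atz(*T(371,247),.235).round(4),atz(*S(398,74),.235).round(4))
print('collar@.235',atz(*T(143,198),.235).round(4),atz(*S(265,186),.235).round(4))
g=[atz(*T(*q),.155) for q in((62,178),(528,165),(535,290),(62,296))]
print('centre',np.mean(g,0))
for q in ((175,362),(293,400)): print(atz(*S(*q),.155))
```

```text
knob top [ 0.4952 -0.0276  0.2338] [array([-0.5, -0.1]), array([0.1, 0.5])]
collar top [0.5202 0.0838 0.2382] [array([-0.5, -0.1]), array([0.1, 0.5])]
gb topleft far [0.5505 0.1292 0.155 ]
far right [ 0.5549 -0.1208  0.155 ]
near right [ 0.4871 -0.1209  0.155 ]
near left [0.4867 0.129  0.155 ]
knob@.235 [ 0.4963 -0.0272  0.235 ] [ 0.4934 -0.0261  0.235 ]
collar@.235 [0.522  0.0841 0.235 ] [0.5205 0.0802 0.235 ]
centre [0.51979242 0.00410209 0.155     ]
[0.54620983 0.13039585 0.155     ]
[0.48409921 0.1320408  0.155     ]
```

Measured heights match: knob 0.234 and collar 0.238 (given 0.235). The crank axis is about (0.5205,-0.077), giving a radius of 56 mm and a crank angle of about 1.1 rad. I'll lift, align the tool with the world axes and approach.

The manual's scale: shifts go in shares of 0.75 m and turns go in shares of pi/2 rad. Converting my numbers, 0.125 m / 0.75 = 0.1667, -0.12 m / 0.75 = -0.16, 0.34 rad / 1.5708 = 0.2165.

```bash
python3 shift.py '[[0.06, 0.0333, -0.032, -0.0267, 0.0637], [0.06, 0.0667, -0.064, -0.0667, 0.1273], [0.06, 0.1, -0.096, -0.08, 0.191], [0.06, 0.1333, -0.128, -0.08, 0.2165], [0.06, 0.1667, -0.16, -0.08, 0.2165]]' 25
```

```text
refused: ROWS must be one flat list, 5 numbers to a row, no inner brackets. Nothing was moved.
```

The error is about the shape of the input: one flat list, 5 numbers to a row, no inner brackets. Fixing that and sending the same move.

```bash
python3 shift.py '[0.06, 0.0333, -0.032, -0.0267, 0.0637, 0.06, 0.0667, -0.064, -0.0667, 0.1273, 0.06, 0.1, -0.096, -0.08, 0.191, 0.06, 0.1333, -0.128, -0.08, 0.2165, 0.06, 0.1667, -0.16, -0.08, 0.2165]' 25
python3 - <<'E'
from h import *
o=st(); print(tool(np.array([.495,-.027,.27])-o['ee_pos']))
E
```

```text
clock: 0.52
ee_pos: [0.2873, -0.4332, 0.2836]
orientation: [3.14, -0.003, 0.002]
ft_force: [0.5, 0.3, 0.0]
width: 0.0635
grip_force: 0.0
0.5167 [ 0.2873 -0.4332  0.2836] [ 3.14e+00 -3.00e-03  2.00e-03] [0.5 0.3 0. ] 0.0635 0.0
[ 0.20689645 -0.40662443  0.01307564]
```

To row units: -0.18 m / 0.75 = -0.24, -0.144 m / 0.75 = -0.192.

```bash
python3 shift.py '[0.06, 0.024, -0.048, 0, 0, 0.06, 0.048, -0.096, 0, 0, 0.06, 0.072, -0.144, 0, 0, 0.06, 0.096, -0.192, 0, 0, 0.06, 0.12, -0.24, 0, 0]' >/dev/null
python3 shift.py '[0.06, 0.024, -0.048, 0, 0, 0.06, 0.048, -0.096, 0, 0, 0.06, 0.072, -0.144, 0, 0, 0.06, 0.096, -0.192, 0, 0, 0.06, 0.12, -0.24, 0, 0]'
python3 - <<'E'
from h import *
o=st(); print(tool(np.array([.495,-.027,.27])-o['ee_pos']))
E
```

```text
clock: 1.35
ee_pos: [0.4666, -0.072, 0.2824]
orientation: [3.142, 0.001, -0.0]
ft_force: [0.8, -0.8, 0.1]
width: 0.0601
grip_force: 0.0
1.35 [ 0.4666 -0.072   0.2824] [ 3.142e+00  1.000e-03 -0.000e+00] [ 0.8 -0.8  0.1] 0.0601 0.0
[ 0.02847118 -0.0449333   0.01236463]
```

To row units: -0.0465 m / 0.75 = -0.062, 0.0285 m / 0.75 = 0.038.

```bash
python3 shift.py '[0.06, 0.0187, -0.0307, 0, 0, 0.06, 0.038, -0.062, 0, 0, 0.06, 0.038, -0.062, 0.0267, 0, 0.06, 0.038, -0.062, 0.0267, 0, 0.06, 0.038, -0.062, 0.0267, 0]'
python3 - <<'E'
from h import *
s=snap('side','s1');t=snap('top','t1')
a=cv2.resize(s['color'][100:220,280:420],None,fx=4,fy=4,interpolation=2);b=cv2.resize(t['color'][165:250,320:420],None,fx=5,fy=5,interpolation=2)
im=np.zeros((600,800,3),np.uint8);im[:480,:300]=a[:,:300][:480];
im[:425,300:800]=b; cv2.imwrite('pics/m1.png',im)
E
```

```text
clock: 1.77
ee_pos: [0.4936, -0.0271, 0.2611]
orientation: [-3.141, -0.003, 0.006]
ft_force: [-0.3, -0.6, 0.2]
width: 0.0602
grip_force: 0.0
```

View pics/m1.png

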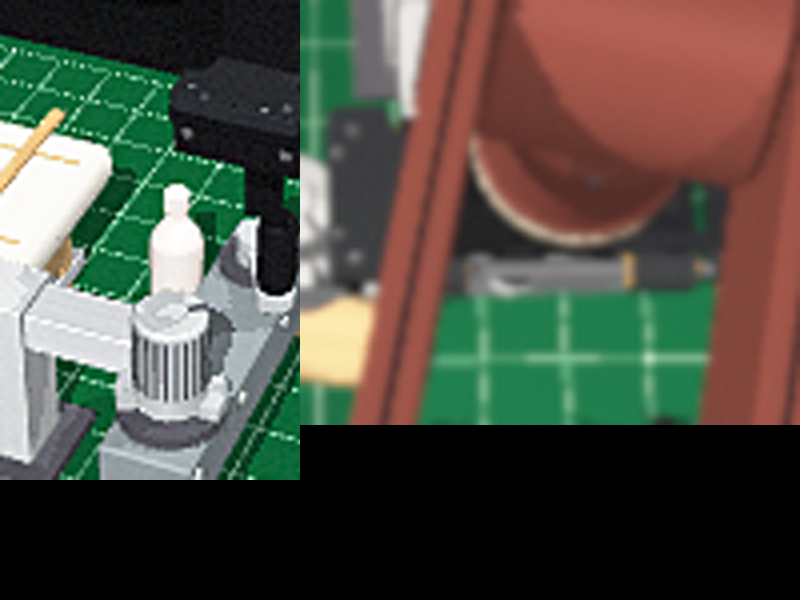

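The side crop shows the gripper above the knob (about (275,240)). The top view is blocked by the arm. I'll descend and grip.

To row units: 0.068 m / 0.75 = 0.0907, 0.06 m / 0.75 = 0.08.

```bash
python3 shift.py '[0.06, 0, 0, 0.0267, 0, 0.06, 0, 0, 0.0533, 0, 0.06, 0, 0, 0.08, 0, 0.06, 0, 0, 0.0907, 0, 0.02, 0, 0, 0.0907, 0]' 25
python3 shift.py '[0.02, 0, 0, 0, 0, 0.02, 0, 0, 0, 0, 0.02, 0, 0, 0, 0, 0.02, 0, 0, 0, 0]' 25
python3 - <<'E'
from h import *
s=snap('side','s2')
cv2.imwrite('pics/m2.png',cv2.resize(s['color'][100:240,270:430],None,fx=4,fy=4,interpolation=2))
E
```

```text
clock: 2.28
ee_pos: [0.4934, -0.0281, 0.193]
orientation: [-3.141, 0.001, 0.005]
ft_force: [0.6, -0.4, -0.1]
width: 0.0579
grip_force: 0.0
clock: 2.62
ee_pos: [0.4956, -0.0277, 0.1959]
orientation: [3.141, 0.001, 0.003]
ft_force: [0.3, 0.1, -0.4]
width: 0.0344
grip_force: 0.0
```

View pics/m2.png

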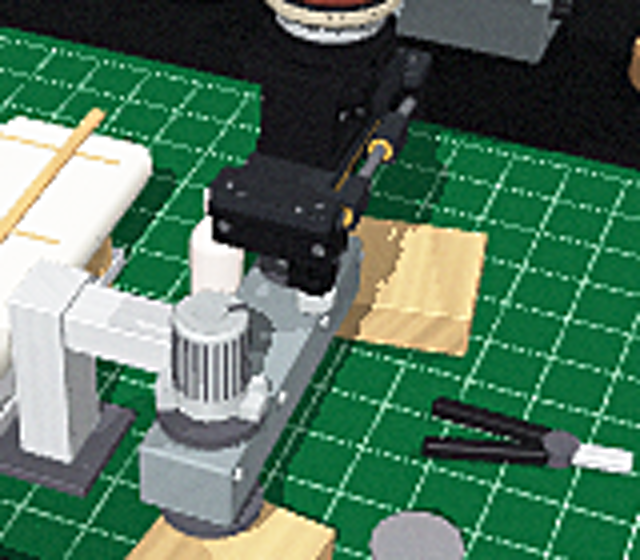

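The fingers straddle the grip at about (310,275) and are still closing.

```bash
python3 shift.py '[0.015, 0, 0, 0, 0, 0.015, 0, 0, 0, 0, 0.015, 0, 0, 0, 0, 0.015, 0, 0, 0, 0, 0.015, 0, 0, 0, 0]' 25
python3 - <<'E'
import numpy as np
# circle displacements from angle 1.1: world dx,dy ; tool dy=-world dy
r=.055; a0=np.arctan2(.0493,.0255); print(a0)
for i in range(26):
    a=a0+.25*i; print(round(a,3),*np.round([-r*np.cos(a)+r*np.cos(a0),-(r*np.sin(a)-r*np.sin(a0))],4))
E
```

```text
clock: 3.08
ee_pos: [0.4954, -0.0281, 0.1954]
orientation: [3.14, 0.001, 0.003]
ft_force: [0.3, -4.9, 5.5]
width: 0.0253
grip_force: 25.0
1.0934509444212248
1.093 0.0 -0.0
1.343 0.0129 -0.0047
1.593 0.0265 -0.0061
1.843 0.0401 -0.0041
2.093 0.0527 0.0012
2.343 0.0637 0.0095
2.593 0.0722 0.0202
2.843 0.0778 0.0327
3.093 0.0802 0.0462
3.343 0.0792 0.0599
3.593 0.0747 0.0729
3.843 0.0673 0.0844
4.093 0.0572 0.0936
4.343 0.0451 0.1002
4.593 0.0318 0.1035
4.843 0.0181 0.1034
5.093 0.0048 0.0999
5.343 -0.0072 0.0933
5.593 -0.0172 0.0839
5.843 -0.0245 0.0723
6.093 -0.0287 0.0592
6.343 -0.0296 0.0455
6.593 -0.0271 0.0321
6.843 -0.0213 0.0196
7.093 -0.0126 0.009
7.343 -0.0016 0.0009
```

To row units: 0.0637 m / 0.75 = 0.0849, 0.0527 m / 0.75 = 0.0703.

```bash
python3 shift.py '[0.015, 0.0173, -0.0063, 0, 0, 0.015, 0.0353, -0.008, 0, 0, 0.015, 0.0533, -0.0053, 0, 0, 0.015, 0.0703, 0.0016, 0, 0, 0.015, 0.0849, 0.0127, 0, 0]' 25
cat >> h.py <<'E'
def crank(C=(.5205,-.077),step=.2,r=.055,n=5):
    o=manip.get_obs(); d=o['ee_pos'][:2]-np.array(C); f=o['ft_force']
    a=np.arctan2(d[1],-d[0]); rad=-np.array([np.cos(a),-np.sin(a)]) ; tan=np.array([np.sin(a),np.cos(a)])
    print('a',round(a%(2*np.pi),3),'r',round(np.hypot(*d),4),'Frad',round(f[:2]@rad,1),'Ftan',round(f[:2]@tan,1),'fz',round(f[2],1))
    return a
E
python3 -c "
from h import *
crank();st()"
```

```text
clock: 3.5
ee_pos: [0.559, -0.0349, 0.1954]
orientation: [-3.138, -0.003, 0.0]
ft_force: [-4.2, 2.6, 9.8]
width: 0.0252
grip_force: 25.0
a 2.311 r 0.0571 Frad -0.9 Ftan -4.8 fz 9.8
3.5 [ 0.559  -0.0349  0.1954] [-3.138e+00 -3.000e-03  0.000e+00] [-4.2  2.6  9.8] 0.0252 25.001721354201436
```

To row units: 0.0634 m / 0.75 = 0.0845, 0.0504 m / 0.75 = 0.0672.

```bash
python3 shift.py '[0.015, 0.0113, 0.0143, -0.0013, 0, 0.015, 0.0188, 0.0309, -0.0013, 0, 0.015, 0.022, 0.0489, -0.0013, 0, 0.015, 0.0207, 0.0672, -0.0013, 0, 0.015, 0.0147, 0.0845, -0.0013, 0]' >/dev/null
python3 -c "
from h import *
crank();st()"
python3 shift.py '[0.015, -0.0099, 0.0153, 0, 0, 0.015, -0.0233, 0.0276, 0, 0, 0.015, -0.0395, 0.0364, 0, 0, 0.015, -0.0572, 0.0408, 0, 0, 0.015, -0.0755, 0.0407, 0, 0]' >/dev/null
python3 -c "
from h import *
crank();st()"
```

```text
a 3.548 r 0.0563 Frad 5.7 Ftan -4.4 fz -0.5
3.9167 [ 0.5722 -0.0993  0.1955] [-3.139e+00 -3.000e-03 -9.000e-03] [ 7.   1.8 -0.5] 0.0253 25.00034575466998
a 4.839 r 0.054 Frad -5.3 Ftan -5.3 fz 1.5
4.3333 [ 0.5137 -0.1305  0.1954] [-3.14  -0.    -0.004] [5.9 4.6 1.5] 0.0252 25.00050973612815
```

Run:
```python
import numpy as np
r=.055
for a0,s in ((4.843,.16),(5.643,.1),(6.143,.1),(6.643,.1),(7.143,.1),(7.643,.1),(8.143,.1)):
    print(a0,[tuple(np.round([-r*np.cos(a)+r*np.cos(a0),-(r*np.sin(a)-r*np.sin(a0))],4)) for a in a0+s*np.arange(1,6)])
```

```text
4.843 [(np.float64(-0.0086), np.float64(-0.0018)), (np.float64(-0.0168), np.float64(-0.005)), (np.float64(-0.0244), np.float64(-0.0095)), (np.float64(-0.0311), np.float64(-0.0151)), (np.float64(-0.0369), np.float64(-0.0217))]
5.643 [(np.float64(-0.0031), np.float64(-0.0046)), (np.float64(-0.0056), np.float64(-0.0094)), (np.float64(-0.0077), np.float64(-0.0145)), (np.float64(-0.0093), np.float64(-0.0198)), (np.float64(-0.0104), np.float64(-0.0252))]
6.143 [(np.float64(-0.0005), np.float64(-0.0055)), (np.float64(-0.0004), np.float64(-0.011)), (np.float64(0.0002), np.float64(-0.0164)), (np.float64(0.0013), np.float64(-0.0218)), (np.float64(0.003), np.float64(-0.0271))]
6.643 [(np.float64(0.0022), np.float64(-0.005)), (np.float64(0.0049), np.float64(-0.0098)), (np.float64(0.008), np.float64(-0.0143)), (np.float64(0.0116), np.float64(-0.0185)), (np.float64(0.0156), np.float64(-0.0223))]
7.143 [(np.float64(0.0043), np.float64(-0.0034)), (np.float64(0.009), np.float64(-0.0063)), (np.float64(0.0139), np.float64(-0.0087)), (np.float64(0.0191), np.float64(-0.0107)), (np.float64(0.0244), np.float64(-0.0121))]
7.643 [(np.float64(0.0054), np.float64(-0.0009)), (np.float64(0.0109), np.float64(-0.0012)), (np.float64(0.0164), np.float64(-0.001)), (np.float64(0.0219), np.float64(-0.0002)), (np.float64(0.0272), np.float64(0.0011))]
8.143 [(np.float64(0.0052), np.float64(0.0018)), (np.float64(0.0102), np.float64(0.0042)), (np.float64(0.0149), np.float64(0.007)), (np.float64(0.0193), np.float64(0.0103)), (np.float64(0.0234), np.float64(0.014))]
```

To row units: -0.0365 m / 0.75 = -0.0487, -0.0307 m / 0.75 = -0.0409.

```bash
python3 shift.py '[0.015, -0.0111, -0.0027, 0, 0, 0.015, -0.0217, -0.0075, 0, 0, 0.015, -0.032, -0.0137, 0, 0, 0.015, -0.0409, -0.0212, 0, 0, 0.015, -0.0487, -0.03, 0, 0]' >/dev/null
sed -i 's/.5205,-.077)/.5215,-.076)/' h.py
python3 -c "
from h import *
crank();st()"
```

```text
a 5.669 r 0.0545 Frad -9.4 Ftan -4.6 fz -2.0
4.75 [ 0.477  -0.1074  0.1955] [-3.141e+00 -1.000e-03 -4.000e-03] [10.3  1.7 -2. ] 0.0253 24.999281022464857
```

To row units: -0.0257 m / 0.75 = -0.0343, -0.0203 m / 0.75 = -0.0271.

```bash
python3 shift.py '[0.015, -0.0029, -0.0065, 0, 0, 0.015, -0.0056, -0.0132, 0, 0, 0.015, -0.0083, -0.02, 0, 0, 0.015, -0.0104, -0.0271, 0, 0, 0.015, -0.0119, -0.0343, 0, 0]' >/dev/null
python3 -c "
from h import *
crank();st()"
```

```text
a 6.163 r 0.0542 Frad -5.8 Ftan -3.5 fz -3.7
5.1667 [ 0.4677 -0.0825  0.1955] [3.141e+00 1.000e-03 1.000e-03] [ 6.1 -2.8 -3.7] 0.0249 24.999240569304675
```

To row units: -0.0271 m / 0.75 = -0.0361, -0.0218 m / 0.75 = -0.0291.

```bash
python3 shift.py '[0.015, 0.0007, -0.0073, 0, 0, 0.015, 0.0008, -0.0147, 0, 0, 0.015, 0.0016, -0.0219, 0, 0, 0.015, 0.0031, -0.0291, 0, 0, 0.015, 0.0053, -0.0361, 0, 0]' >/dev/null
python3 -c "
from h import *
crank();st()"
python3 shift.py '[0.015, 0.0029, -0.0067, 0, 0, 0.015, 0.0065, -0.0131, 0, 0, 0.015, 0.0107, -0.0191, 0, 0, 0.015, 0.0155, -0.0247, 0, 0]' >/dev/null
python3 -c "
from h import *
crank();st()"
```

```text
a 0.391 r 0.0541 Frad -5.1 Ftan -3.9 fz -1.1
5.5833 [ 0.4714 -0.0554  0.1955] [ 3.141e+00  1.000e-03 -1.000e-03] [ 3.2 -5.6 -1.1] 0.0252 24.99959531938657
a 0.793 r 0.0544 Frad -6.7 Ftan -2.7 fz -1.1
5.9167 [ 0.4833 -0.0372  0.1954] [ 3.14e+00  1.00e-03 -0.00e+00] [ 2.8 -6.7 -1.1] 0.0254 24.99976389342919
```

To row units: 0.0083 m / 0.75 = 0.0111, -0.0052 m / 0.75 = -0.0069.

```bash
python3 shift.py '[0.015, 0.0053, -0.0037, 0, 0, 0.015, 0.0111, -0.0069, 0, 0, 0.015, 0.0111, -0.0069, 0, 0]' >/dev/null
python3 -c "
from h import *
crank();st()"
```

```text
a 0.983 r 0.0544 Frad 0.6 Ftan 0.6 fz 3.0
6.1667 [ 0.4914 -0.0308  0.1954] [-3.14e+00 -2.00e-03  2.00e-03] [0.2 0.8 3. ] 0.0252 25.000577158061787
```

To row units: 0.0102 m / 0.75 = 0.0136, 0.005 m / 0.75 = 0.0067.

```bash
python3 shift.py '[0.015, 0.0067, -0.0029, 0, 0, 0.015, 0.0136, -0.0053, 0, 0, 0.015, 0.0136, -0.0053, 0, 0]' >/dev/null
python3 -c "
from h import *
crank();st()"
```

```text
a 1.176 r 0.0544 Frad 6.7 Ftan -3.5 fz 6.9
6.4167 [ 0.5006 -0.0258  0.1954] [-3.138e+00 -2.000e-03  6.000e-03] [-5.8  4.8  6.9] 0.0248 25.000995757291093
```

```bash
python3 shift.py '[0.015, 0.0069, -0.0036, 0, 0, 0.015, 0.0141, -0.0051, 0, 0]' >/dev/null
python3 -c "
from h import *
crank();st()"
```

```text
a 1.363 r 0.0546 Frad 4.8 Ftan -8.9 fz 7.8
6.5833 [ 0.5102 -0.0226  0.1954] [-3.139e+00 -2.000e-03  8.000e-03] [-9.7  2.8  7.8] 0.0252 25.0010762095917
```

To row units: 0.0109 m / 0.75 = 0.0145, 0.0054 m / 0.75 = 0.0072.

```bash
python3 shift.py '[0.015, 0.0072, -0.0007, 0, 0, 0.015, 0.0145, -0.0008, 0, 0]' >/dev/null
python3 -c "
from h import *
crank();st();snap('side','s3')
cv2.imwrite('pics/m3.png',cv2.resize(cv2.imread('pics/s3.png')[190:270,280:380],None,fx=5,fy=5,interpolation=2))"
```

```text
a 1.557 r 0.0548 Frad 5.8 Ftan -12.4 fz 10.4
6.75 [ 0.5208 -0.0212  0.1954] [-3.138e+00 -2.000e-03  1.000e-02] [-12.5   5.7  10.4] 0.0254 25.001449612900615
```

View pics/m3.png

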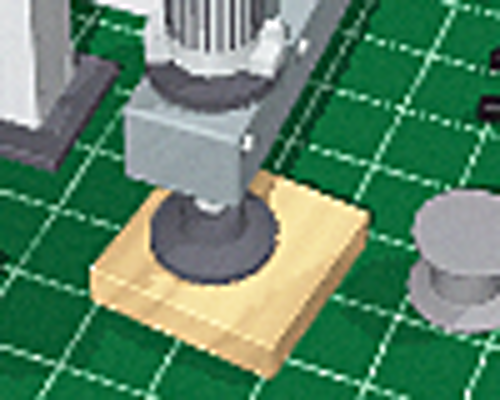

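The foot plate at about (215,240) sits on the board and the tangential force has climbed from 4 N to 12 N, so the crank is clearly stiff. I'll stop, settle, open a little and rise.

To row units: -0.08 m / 0.75 = -0.1067, -0.06 m / 0.75 = -0.08.

```bash
python3 shift.py '[0.015, 0, 0, 0, 0, 0.015, 0, 0, 0, 0, 0.015, 0, 0, 0, 0, 0.015, 0, 0, 0, 0]' >/dev/null
python3 -c "
from h import *
crank()"
python3 shift.py '[0.038, 0, 0, 0, 0, 0.038, 0, 0, 0, 0, 0.038, 0, 0, 0, 0, 0.038, 0, 0, 0, 0, 0.038, 0, 0, 0, 0]'
python3 shift.py '[0.038, 0, 0, -0.0267, 0, 0.038, 0, 0, -0.0533, 0, 0.038, 0, 0, -0.08, 0, 0.06, 0, 0, -0.1067, 0, 0.06, 0, 0, -0.1067, 0]'
python3 -c "
from h import *
o=st();print(o['joint_pos'].round(2) if hasattr(o['joint_pos'],'round') else o['joint_pos'])
snap('side','s4')
cv2.imwrite('pics/m4.png',cv2.resize(cv2.imread('pics/s4.png')[130:250,280:390],None,fx=5,fy=5,interpolation=2))"
```

```text
a 1.572 r 0.0548 Frad 5.5 Ftan -8.5 fz 6.3
clock: 7.55
ee_pos: [0.5231, -0.0235, 0.1954]
orientation: [-3.141, -0.001, 0.0]
ft_force: [-0.4, 0.4, -0.3]
width: 0.0377
grip_force: 0.0
clock: 7.97
ee_pos: [0.5253, -0.024, 0.2803]
orientation: [3.14, 0.001, 0.012]
ft_force: [0.7, -0.1, 1.2]
width: 0.0453
grip_force: 0.0
7.9667 [ 0.5253 -0.024   0.2803] [3.14e+00 1.00e-03 1.20e-02] [ 0.7 -0.1  1.2] 0.0453 0.0
[-0.2  -0.06  1.71  0.    1.48  1.37]
```

View pics/m4.png

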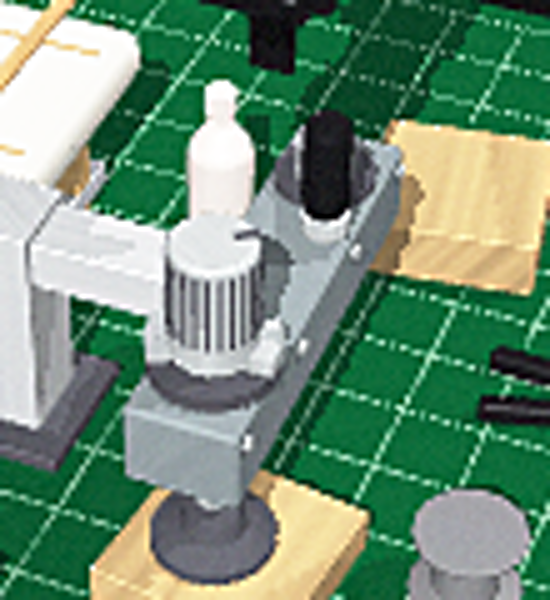

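The knob is free and the foot stands on the board. Joint 6 is at 1.37, so I'll pre-turn by -1.2 while moving above the collar.

To row units: -0.108 m / 0.75 = -0.144, -0.08 m / 0.75 = -0.1067, -0.6 rad / 1.5708 = -0.382.

```bash
python3 shift.py '[0.07, 0, -0.0267, 0, -0.0764, 0.07, 0, -0.0533, 0, -0.1528, 0.07, 0, -0.08, 0, -0.2292, 0.07, 0, -0.1067, 0, -0.3056, 0.07, -0.0027, -0.144, 0, -0.382]' >/dev/null
python3 shift.py '[0.07, 0, 0, 0, -0.0764, 0.07, 0, 0, 0, -0.1528, 0.07, 0, 0, 0, -0.2292, 0.07, 0, 0, 0, -0.3056, 0.07, 0, 0, 0, -0.382]'
python3 shift.py '[0.07, 0, 0, 0, 0, 0.07, 0, 0, 0, 0]'
python3 - <<'E'
from h import *
o=st(); print(tool(np.array([.5205,.0838,.185])-o['ee_pos']),o['joint_pos'])
E
```

```text
clock: 8.85
ee_pos: [0.5203, 0.0846, 0.2737]
orientation: [-2.586, -1.782, 0.003]
ft_force: [-0.4, 0.4, -0.9]
width: 0.0701
grip_force: 0.0
clock: 9.02
ee_pos: [0.5205, 0.0845, 0.2742]
orientation: [-2.595, -1.769, 0.002]
ft_force: [0.2, 0.2, 0.1]
width: 0.0702
grip_force: 0.0
9.0167 [0.5205 0.0845 0.2742] [-2.595e+00 -1.769e+00  2.000e-03] [0.2 0.2 0.1] 0.0702 0.0
[-0.00055818  0.0004401   0.08919119] [ 1.12325005e-02 -4.36327928e-02  1.71190713e+00  7.19225819e-05
  1.47525528e+00  3.84947159e-01]
```

To row units: 0.088 m / 0.75 = 0.1173, 0.075 m / 0.75 = 0.1.

```bash
python3 shift.py '[0.07, 0, 0, 0.0333, 0, 0.07, 0, 0, 0.0667, 0, 0.07, 0, 0, 0.1, 0, 0.07, 0, 0, 0.1173, 0, 0.07, 0, 0, 0.1173, 0]' 45
python3 shift.py '[0.035, 0, 0, 0, 0, 0.035, 0, 0, 0, 0, 0.035, 0, 0, 0, 0, 0.035, 0, 0, 0, 0, 0.035, 0, 0, 0, 0]' 45
python3 shift.py '[0.035, 0, 0, 0, 0, 0.035, 0, 0, 0, 0, 0.035, 0, 0, 0, 0]' 45
```

```text
clock: 9.43
ee_pos: [0.5181, 0.0844, 0.183]
orientation: [-2.592, -1.768, 0.01]
ft_force: [-0.5, 0.5, -0.8]
width: 0.0699
grip_force: 0.0
clock: 9.85
ee_pos: [0.5223, 0.0843, 0.189]
orientation: [2.591, 1.773, 0.004]
ft_force: [0.8, -0.7, -1.7]
width: 0.0454
grip_force: 45.1
clock: 10.1
ee_pos: [0.5222, 0.0844, 0.1889]
orientation: [2.591, 1.774, 0.004]
ft_force: [3.2, -1.1, 5.0]
width: 0.0448
grip_force: 45.0
```

To row units: -0.016 m / 0.75 = -0.0213, -0.011 m / 0.75 = -0.0147.

```bash
python3 shift.py '[0.035, 0, 0, -0.008, 0, 0.035, 0, 0, -0.0147, 0, 0.035, 0, 0, -0.0213, 0, 0.035, 0, 0, -0.0213, 0, 0.035, 0, 0, -0.0213, 0]' 45
```

```text
clock: 10.52
ee_pos: [0.522, 0.0843, 0.2022]
orientation: [2.591, 1.774, 0.003]
ft_force: [11.2, -1.3, -11.7]
width: 0.0453
grip_force: 45.0
```

To row units: 0.0014 m / 0.75 = 0.0019, 0.0005 m / 0.75 = 0.0007, 0.5 rad / 1.5708 = 0.3183.

```bash
python3 shift.py '[0.035, 0.0007, 0.0019, 0, 0.0637, 0.035, 0.0007, 0.0019, 0, 0.1273, 0.035, 0.0007, 0.0019, 0, 0.191, 0.035, 0.0007, 0.0019, 0, 0.2546, 0.035, 0.0007, 0.0019, 0, 0.3183]' 45
python3 -c "
from h import *
print(manip.get_obs()['moment'])"
```

```text
clock: 10.93
ee_pos: [0.5222, 0.0842, 0.2012]
orientation: [-2.953, -1.071, 0.002]
ft_force: [7.7, -1.4, -10.9]
width: 0.0448
grip_force: 45.0
[-2.81634854e-01 -1.43244336e+00 -6.07373535e-04]
```

To row units: 0.5 rad / 1.5708 = 0.3183.

```bash
python3 shift.py '[0.035, 0, 0, 0, 0.0637, 0.035, 0, 0, 0, 0.1273, 0.035, 0, 0, 0, 0.191, 0.035, 0, 0, 0, 0.2546, 0.035, 0, 0, 0, 0.3183]' 45
python3 -c "
from h import *
print(manip.get_obs()['moment'])"
python3 shift.py '[0.035, 0, 0, 0, 0.0637, 0.035, 0, 0, 0, 0.1273, 0.035, 0, 0, 0, 0.1592, 0.035, 0, 0, 0, 0.1592]' 45
python3 -c "
from h import *
o=manip.get_obs();print(o['moment'],o['joint_pos'])"
```

```text
clock: 11.35
ee_pos: [0.5223, 0.084, 0.2012]
orientation: [3.126, 0.307, -0.002]
ft_force: [7.3, -2.1, -11.6]
width: 0.0451
grip_force: 45.0
[-0.30163222 -1.41318358 -0.03599843]
clock: 11.68
ee_pos: [0.5223, 0.0839, 0.2012]
orientation: [3.139, -0.079, -0.002]
ft_force: [8.1, -2.3, -10.9]
width: 0.0451
grip_force: 45.0
[-0.33213849 -1.39768015  1.09388053] [ 1.09818625e-02  7.78368643e-03  1.79860980e+00 -1.26233633e-03
  1.33622840e+00  1.63243660e+00]
```

The moment about z has risen to 1.1 N m, so the collar is against its stop. I'll lower it and release.

To row units: 0.016 m / 0.75 = 0.0213, 0.015 m / 0.75 = 0.02.

```bash
python3 shift.py '[0.035, 0, 0, 0.0067, 0, 0.035, 0, 0, 0.0133, 0, 0.035, 0, 0, 0.02, 0, 0.035, 0, 0, 0.0213, 0, 0.035, 0, 0, 0.0213, 0]' 45
python3 shift.py '[0.07, 0, 0, 0, 0, 0.07, 0, 0, 0, 0, 0.07, 0, 0, 0, 0, 0.07, 0, 0, 0, 0, 0.07, 0, 0, 0, 0]'
python3 shift.py '[0.07, 0, 0, -0.0267, 0, 0.07, 0, 0, -0.0533, 0, 0.07, 0, 0, -0.0933, 0, 0.07, 0, 0, -0.1333, 0, 0.07, 0, 0, -0.1733, 0]'
python3 shift.py '[0.07, -0.04, 0, 0, 0, 0.07, -0.08, 0, 0, 0, 0.07, -0.12, 0, 0, 0, 0.07, -0.16, 0, 0, 0, 0.07, -0.16, 0, 0, 0]'
python3 -c "
from h import *
snap('side','s5')
cv2.imwrite('pics/m5.png',cv2.resize(cv2.imread('pics/s5.png')[130:250,280:390],None,fx=5,fy=5,interpolation=2))"
```

```text
clock: 12.1
ee_pos: [0.5225, 0.0839, 0.1888]
orientation: [3.139, -0.074, 0.0]
ft_force: [-1.0, -2.2, 9.6]
width: 0.045
grip_force: 45.0
clock: 12.52
ee_pos: [0.5219, 0.0846, 0.187]
orientation: [-3.14, 0.077, 0.002]
ft_force: [0.2, -0.4, 0.0]
width: 0.0668
grip_force: 0.0
clock: 12.93
ee_pos: [0.5219, 0.0845, 0.3183]
orientation: [-3.141, 0.077, 0.002]
ft_force: [0.1, 0.5, 0.3]
width: 0.0698
grip_force: 0.0
clock: 13.35
ee_pos: [0.3989, 0.0909, 0.3175]
orientation: [-3.14, 0.076, 0.002]
ft_force: [0.2, 0.5, -0.0]
width: 0.0702
grip_force: 0.0
```

View pics/m5.png

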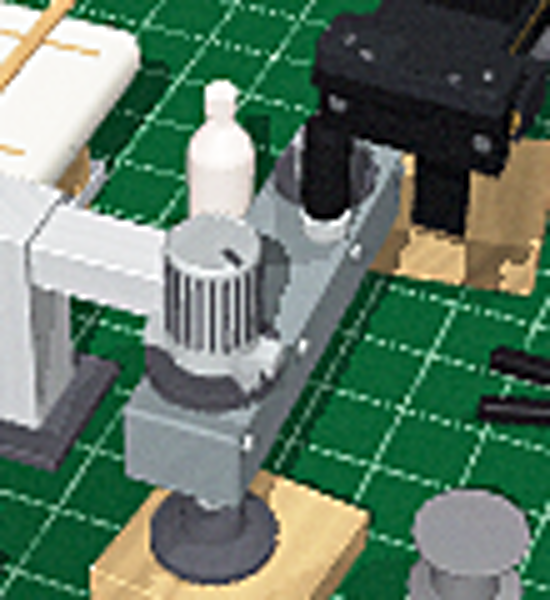

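The collar's mark has turned clockwise, from (245,235) to (232,258). Its top is at the old height of row 215–265, so it is home. The foot still stands on the board, and the gripper is clear.

```bash
python3 -c "
from h import *
print(sign_off())"
```

```text
the job is handed in; nothing more can be done
None
```

The job is handed in: the foot stands on the board with the crank stiff at about 12 N, the collar is turned to its locked stop and down, and the gripper holds nothing; the sign-off returned no verdict, so this rests on the force readings and the last picture.

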